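# Pine blocks back into their fitted trays

## Robot

A 7-joint arm with a two-finger parallel gripper is mounted at the origin on the work surface. World frame = base frame: x ahead of the robot, y to its left, z up, the work surface at z = 0. Lengths are in m, angles in rad, forces in N, time in s.
With the tool pointing down it reaches from about 0.425 to 0.875 m from the base axis. Payload 9.9 kg.
Tool frame: the origin (TCP) lies at the very end of the fingers, on their centre line; the grasp point (between the pads) lies 19 mm behind it; z points along the fingers, y is the line along which they close (so a half turn about z gives the same grasp; the last joint's range is limited). The gripper opens to 85 mm and grips with 20 to 120 N. Pads are 22 mm wide; open, the fingers measure 114 mm over their backs; the gripper's body (76 mm by 85 mm) begins 54 mm behind the grasp point. The pads swing forward as they close: fully open they stand 13 mm farther back than shut.
Start: joints at [-1.334, 0.576, 0.025, 1.437, -0.015, 1.129, -0.057], TCP at [0.213, 0.641, 0.231] pointing down, gripper open.
Joint ranges: [-2.76, 2.76], [-0.34, 2.15], [-1.52, 1.57], [0.19, 2.46], [-1.09, 4.23], [0.17, 1.99], [-2.82, 2.82]. Speed limits (rad/s): [2.22, 2.22, 3.01, 3.01, 3.14, 3.14, 3.14].

## Interface

Orientations are given as a unit quaternion [w, x, y, z].
In Python, from station import state, read_camera, get_calibration, close_job gives the robot as it stands.
- The arm moves only by the tool drive_tool, never from a script. Its argument "steps" is a list of rows, each a list of 7 numbers: the turn, a rotation vector about the tool's x, y, z each as a share of 180 degrees, from -1 to 1, then the shift along the tool's x, y, z each as a share of 0.1 m, from -1 to 1, then the closure, from 0 (fully open) to 1 (shut). In form: [[rx, ry, rz, x, y, z, hand], ...]. A call has 1 to 5 rows; each row is the pose to reach, as a shift and turn from the pose commanded when the call began, along the tool's axes at that moment, turning the shorter way round; what a row does not reach only later rows make up. A row lasts 1/10 s, in which the tool goes at most 50 mm and 8.59 degrees, less where a joint would pass 70% of its speed; a pose out of reach is approached as far as the arm can. A call with a number of a shift or a turn outside -1 to 1 is refused whole. A call with a gripper value outside its range is refused whole. The fingers move at their own pace and stop on an object; "squeeze" is the grip in N (left out, the last holds). Time passes only in rows, so rows that repeat a pose let the fingers close. It gives the time, the measured TCP pose, the force and the opening at its end, in the units of the state.
- state(): the state, without advancing time (a new reading comes with each control period).
- read_camera(name): name is "scene" or "side" or "wrist"; returns the picture (400x640x3 uint8, red, green, blue); there is no depth.
- get_calibration(name): a dict with "fx", "fy", "cx", "cy" (pixels), "camera_from_world" (4x4, takes a point from world to camera coordinates); the wrist camera has in their place "tool_from_camera" (4x4, takes a point from camera to tool coordinates, whose origin is the TCP and whose axes are the flange's). Camera axes: x right, y up, looking along -z (the intrinsics and any distortion apply to the point x, -y, -z); pixel columns grow to the right and rows downward; lengths in m; the calibration is good to about 2 mm. A picture is of the moment at which its call begins: read the wrist's pose just before it. get_calibration takes no time and is no camera call.
- close_job(): hands the job in, once; it reports no verdict.
The state is a dict: "time_s": time; "joints": joint angles; "qd": joint speeds; "joint_torque": joint torques, N m; "tcp_pos": TCP position; "tcp_rot": TCP orientation; "ft_force": force on the tool from outside, world axes, zero at the start; "ft_torque": the same for the moment, N m; "finger_gap": opening from 0.0 (shut) to 1.0 (fully open).
Only numpy, scipy, OpenCV 4.12 (cv2) and the standard library are available. Lean on these libraries where they do the work, as an engineer would, in place of code of your own. Each camera call takes 0.05 s, during which the arm holds its last target. There are 200 camera calls.

## Task

Clear up the workshop bench: put the four flat-sided pine blocks away one after another, each in the white tray whose outline matches its own with about a centimetre to spare all round, lying flat on the tray's floor, still the same way up. Leave the round pine offcut and the spanner where they are.

Things in the scene. Friction and masses are not known exactly. Their poses are not given: they have to be found in the camera images.
- long_block: The long rectangular block of bare pine, lying flat on the bench: 36 mm along its own x, 130 mm along its own y, 45 mm tall. Origin: centre of its underside, z up. Grip it across x (36 mm), near the top.
- broad_block: The broad rectangular block of bare pine, lying flat on the bench: 50 mm along its own x, 90 mm along its own y, 45 mm tall. Origin: centre of its underside, z up. Grip it across x (50 mm), near the top.
- square_block: The square block of bare pine, lying flat on the bench: 56 mm along its own x, 56 mm along its own y, 45 mm tall. Origin: centre of its underside, z up. Grip it across x (56 mm), near the top.
- slim_block: The slim rectangular block of bare pine, lying flat on the bench: 24 mm along its own x, 90 mm along its own y, 45 mm tall. Origin: centre of its underside, z up. Grip it across x (24 mm), near the top.
- long_tray: Shallow open white plastic tray fixed to the bench, for the long block: outside 70 mm along its x, 164 mm along its y, 18 mm high; walls 6 mm, floor 6 mm thick, inside 58 x 152 mm. Origin: centre of its underside, z up. The block lies in it with x along x and y along y (or turned half round), about 11 mm free on every side, and stands out well above the walls.
- broad_tray: Shallow open white plastic tray fixed to the bench, for the broad block: outside 84 mm along its x, 124 mm along its y, 18 mm high; walls 6 mm, floor 6 mm thick, inside 72 x 112 mm. Origin: centre of its underside, z up. The block lies in it with x along x and y along y (or turned half round), about 11 mm free on every side, and stands out well above the walls.
- square_tray: Shallow open white plastic tray fixed to the bench, for the square block: outside 90 mm along its x, 90 mm along its y, 18 mm high; walls 6 mm, floor 6 mm thick, inside 78 x 78 mm. Origin: centre of its underside, z up. The block lies in it with x along x and y along y (or turned by any quarter turns), about 11 mm free on every side, and stands out well above the walls.
- slim_tray: Shallow open white plastic tray fixed to the bench, for the slim block: outside 58 mm along its x, 124 mm along its y, 18 mm high; walls 6 mm, floor 6 mm thick, inside 46 x 112 mm. Origin: centre of its underside, z up. The block lies in it with x along x and y along y (or turned half round), about 11 mm free on every side, and stands out well above the walls.
- round_offcut: Bystander: a round pine offcut standing on end among the blocks, diameter 44 mm, 45 mm tall. Origin: centre of its underside. It has no tray and stays where it is.
- spanner: Bystander: a steel spanner lying flat on the bench beyond the trays, about 180 mm long and lying roughly along y. Origin: underside, near its middle. It stays where it is.
Mind the look-alikes: they are no part of the job. Leave any orange or yellow look-alike of the long_block alone. What is shaped like the square_block but green is not meant.

How it is judged:
At the end, for the whole second after the job is handed in: Each of the four pine blocks is at rest flat on the floor of its own matching tray: centre within 18 mm of the tray's centre horizontally, underside less than 10 mm above the tray's underside (floor 6 mm), tilt under 0.08 rad, the long axes of the oblong blocks along those of their trays (horizontal distance between long_block and long_tray below 0.018 m and z of long_block in the frame of long_tray below 0.01 m and angle between each of long_block, broad_block, square_block, slim_block's own z axis and vertical below 0.08 rad and linear speed of each of long_block, broad_block, square_block, slim_block below 0.02 m/s and angular speed of each of long_block, broad_block, square_block, slim_block below 0.2 rad/s and angle between the y axis of long_block and the y axis of long_tray, either way round below 0.5 rad and horizontal distance between broad_block and broad_tray below 0.018 m and z of broad_block in the frame of broad_tray below 0.01 m and angle between the y axis of broad_block and the y axis of broad_tray, either way round below 0.5 rad and horizontal distance between square_block and square_tray below 0.018 m and z of square_block in the frame of square_tray below 0.01 m and horizontal distance between slim_block and slim_tray below 0.018 m and z of slim_block in the frame of slim_tray below 0.01 m and angle between the y axis of slim_block and the y axis of slim_tray, either way round below 0.5 rad); the robot touches nothing.
It fails at once if the round offcut is pushed or carried more than 30 mm (distance of round_offcut from where it was at the start of the episode above 0.03 m).
It fails at once if the spanner is pushed or carried more than 30 mm (distance of spanner from where it was at the start of the episode above 0.03 m).
It also fails if it takes over 109 s, if anything falls off the work surface, if the arm or the gripper's body presses on something with over 40 N, if the wrist force passes 120 N, or if a joint passes its speed limit or range.

## Working session

There is one attempt and no reset: what is moved stays moved. The work goes in short steps, Python scripts to look and compute and a tool call to move; the robot and the scene stay as the last step left them, time stands still between calls to the robot, and variables do not carry over. Pictures are saved under pics/ and viewed, on a budget of 14 in all, crops included, one or two more only if the job needs it, and the job is handed in when it is done.

Besides the shell and the picture viewer there is one more tool, called after "Emit:" by a JSON object that holds its "method" and its "body", one argument or row to a line. drive_tool: Moves the arm, as the interface text tells. Shift numbers are shares of 0.1 m and turn numbers shares of 180 degrees, none past 1 either way. Its arguments: {"type":"object","properties":{"steps":{"type":"array","items":{"type":"array","items":{"type":"number"}}},"squeeze":{"type":"number"}},"required":["steps"]}

```bash
mkdir -p pics && ls && python3 - <<'E'
from station import *
import cv2
s=state();print({k:s[k] for k in("time_s","tcp_pos","tcp_rot","finger_gap","ft_force")})
for n in("scene","side","wrist"):
    im=read_camera(n);cv2.imwrite(f"pics/{n}0.png",im[:,:,::-1]);c=get_calibration(n);print(n,c)
E
```

```text
pics
{'time_s': 0.0, 'tcp_pos': array([0.21268668, 0.64013089, 0.23044131]), 'tcp_rot': array([-8.82946605e-05,  1.59704179e-01,  9.87164561e-01, -8.34725724e-04]), 'finger_gap': 0.9967872573204051, 'ft_force': array([-0.03762676, -1.23632173, -0.36089707])}
scene {'fx': 392.42496676113757, 'fy': 392.42496676113757, 'cx': 321.9771361149827, 'cy': 194.48600808314038, 'camera_from_world': array([[-0.69437713,  0.71950093,  0.01260251,  0.36016667],
       [-0.59259583, -0.58166346,  0.5572233 ,  0.2464549 ],
       [ 0.4082531 ,  0.37945492,  0.83026705, -1.43156794],
       [ 0.        ,  0.        ,  0.        ,  1.        ]])}
side {'fx': 380.17282820133397, 'fy': 380.17282820133397, 'cx': 317.1162636419013, 'cy': 202.33567954294236, 'camera_from_world': array([[-0.98279675, -0.18315034,  0.02380127,  0.49921274],
       [ 0.10821808, -0.46663003,  0.87780708, -0.10521247],
       [-0.14966428,  0.86528167,  0.47842265, -0.81213041],
       [ 0.        ,  0.        ,  0.        ,  1.        ]])}
wrist {'fx': 354.06652626606194, 'fy': 354.06652626606194, 'cx': 318.2916461151914, 'cy': 200.71371762873773, 'tool_from_camera': array([[-2.22599592e-04,  9.64866610e-01,  2.62740129e-01,
         6.72007598e-02],
       [ 9.99999973e-01,  2.31032721e-04, -1.20336221e-06,
        -3.91835432e-04],
       [-6.18626509e-05,  2.62740122e-01, -9.64866636e-01,
        -1.42340006e-01],
       [ 0.00000000e+00,  0.00000000e+00,  0.00000000e+00,
         1.00000000e+00]])}
```

View pics/scene0.png

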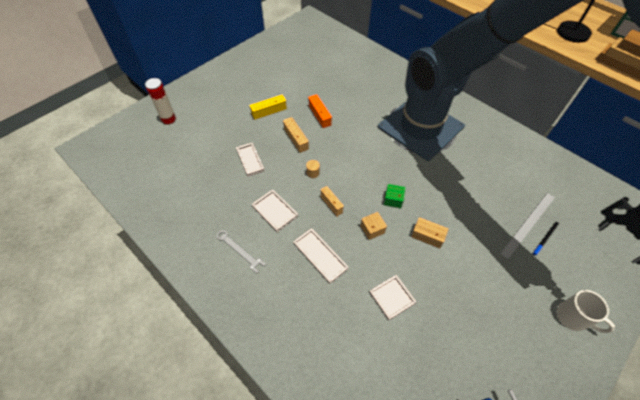

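View pics/side0.png

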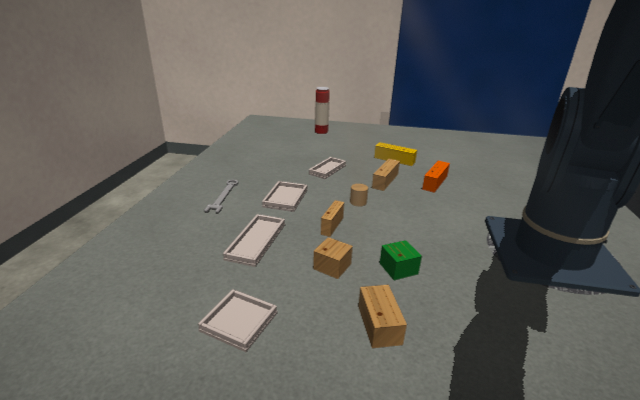

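The scene view shows the long block (296,134), slim (332,200), square (374,224) and broad (430,231). The offcut is at (313,168), and the trays are slim (250,158), broad (275,210), long (321,255) and square (392,297). The side view agrees. Next I turn these into positions.

```bash
cat > h.py <<'E'
import numpy as np, cv2
from station import *
from scipy.spatial.transform import Rotation as R
def tool():
    s=state();q=s["tcp_rot"];return np.array(s["tcp_pos"]),R.from_quat([q[1],q[2],q[3],q[0]]).as_matrix(),s
def cam(n):
    c=get_calibration(n)
    if n=="wrist":
        p,r,_=tool();T=np.eye(4);T[:3,:3]=r;T[:3,3]=p;W=T@np.array(c["tool_from_camera"])
    else: W=np.linalg.inv(np.array(c["camera_from_world"]))
    return c,W
def cast(c,W,px,z):
    px=np.asarray(px,float).reshape(-1,2)
    d=np.c_[(px[:,0]-c["cx"])/c["fx"],-(px[:,1]-c["cy"])/c["fy"],-np.ones(len(px))]@W[:3,:3].T
    o=W[:3,3];return o+d*((z-o[2])/d[:,2])[:,None]
def masks(im):
    h=cv2.cvtColor(im,cv2.COLOR_RGB2HSV);H,S,V=cv2.split(h)
    pine=((H>=9)&(H<=23)&(S>70)&(S<215)&(V>60)).astype(np.uint8)*255
    white=((S<45)&(V>160)).astype(np.uint8)*255
    return pine,white
def rect(P):  # centre, short, long, angle of the long axis (deg)
    (x,y),(a,b),t=cv2.minAreaRect((P[:,:2]*1000).astype(np.float32))
    if a>b: a,b,t=b,a,t+90
    return x/1000,y/1000,a,b,(t+90)%180
def blobs(m,amin): 
    cs,_=cv2.findContours(m,cv2.RETR_EXTERNAL,cv2.CHAIN_APPROX_NONE)
    return [c for c in cs if cv2.contourArea(c)>amin]
E
python3 - <<'E'
from h import *
for n in("scene","side"):
    c,W=cam(n);im=cv2.imread(f"pics/{n}0.png")[:,:,::-1].copy()
    p,w=masks(im)
    for nm,m,z in(("pine",p,.03),("white",w,.016)):
        for k in blobs(m,90):
            u=k.reshape(-1,2).mean(0);r=rect(cast(c,W,k,z))
            if .2<r[0]<1 and abs(r[1])<.8:print(n,nm,u.round(),np.round(r,3))
E
```

```text
scene pine [430. 232.] [  0.355   0.281  77.11   96.428 109.415]
scene pine [373. 225.] [ 0.453  0.147 74.338 75.112 69.312]
scene pine [331. 200.] [ 4.76000e-01 -2.00000e-03  4.26520e+01  1.11635e+02  7.85400e+01]
scene pine [313. 168.] [ 0.428 -0.131 42.848 69.965 44.564]
scene pine [296. 134.] [  0.362  -0.281  53.044 164.933  72.35 ]
scene white [596. 306.] [  0.227   0.727  94.451 114.057  39.371]
scene white [274. 128.] [  0.376  -0.341 148.783 160.225  70.282]
scene white [285. 231.] [ 5.960000e-01 -1.100000e-01  1.133121e+03  1.134929e+03  1.492800e+02]
side pine [377. 318.] [  0.352   0.287  65.655 129.816 108.491]
side pine [332. 241.] [4.56000e-01 7.40000e-02 7.35500e+01 2.92055e+02 9.38710e+01]
side pine [359. 194.] [ 4.23000e-01 -1.16000e-01  4.20040e+01  1.20131e+02  9.38120e+01]
side pine [390. 164.] [ 3.33000e-01 -3.39000e-01  1.31229e+02  3.71071e+02  9.10050e+01]
side white [237. 316.] [ 0.578  0.323 88.405 88.636 74.916]
side white [253. 233.] [6.2500e-01 9.7000e-02 6.8541e+01 1.6307e+02 8.4291e+01]
side white [281. 194.] [ 6.14000e-01 -1.08000e-01  8.23870e+01  1.20989e+02  8.66620e+01]
side white [329. 166.] [  0.528  -0.315  40.056 121.755  66.395]
```

```bash
cat >> h.py <<'E'
def plan(x,y,z,ang,n=None,p=None,a=None):
    """calls to TCP (x,y,z) with tool x at ang deg (tool down): turn z, shift x,y,z in call units"""
    P,M,s=tool()
    if p is None:p=P
    if a is None:a=np.degrees(np.arctan2(M[1,0],M[0,0]))
    d=np.array([x,y,z])-p;t=(ang-a+90)%180-90
    if n is None:n=int(max(np.ceil(np.linalg.norm(d)/.105),np.ceil(abs(t)/40),1))
    print(f"t={s['time_s']:.1f} at {np.round(P,3)} yaw {a:.1f} tiltz {M[2,2]:.4f} gap {s['finger_gap']:.2f}; turn {t:.1f}; {n} calls")
    for i in range(n):
        b=np.radians(a+t*i/n);e=d/n
        print("  rz %.3f  x %.3f y %.3f z %.3f"%(-t/n/180,(e@[np.cos(b),np.sin(b),0])*10,(e@[np.sin(b),-np.cos(b),0])*10,-e[2]*10))
E
python3 - <<'E'
from h import *
plan(.36,.28,.2,109)
E
```

```text
t=0.1 at [0.213 0.64  0.231] yaw 161.6 tiltz -1.0000 gap 1.00; turn -52.6; 4 calls
  rz 0.073  x -0.633 y -0.739 z 0.077
  rz 0.073  x -0.785 y -0.575 z 0.077
  rz 0.073  x -0.895 y -0.381 z 0.077
  rz 0.073  x -0.958 y -0.168 z 0.077
```

Emit:
{"method": "drive_tool", "body": {
  "steps": [
    [0,0,0.04,-0.32,-0.37,0.04,0],
    [0,0,0.073,-0.633,-0.739,0.077,0],
    [0,0,0.073,-0.633,-0.739,0.077,0]
  ]
}}

```text
time_s: 0.45
tcp_pos: [0.2535, 0.5434, 0.223]
tcp_rot: [0.001, 0.277, 0.961, -0.003]
ft_force: [-0.8, 0.2, 0.8]
finger_gap: 1.0
```

Emit:
{"method": "drive_tool", "body": {
  "steps": [
    [0,0,0.073,-0.785,-0.575,0.077,0],
    [0,0,0.073,-0.785,-0.575,0.077,0],
    [0,0,0.073,-0.785,-0.575,0.077,0]
  ]
}}

```text
time_s: 0.75
tcp_pos: [0.2897, 0.4539, 0.2157]
tcp_rot: [0.001, 0.384, 0.923, -0.002]
ft_force: [-0.1, -0.9, 0.5]
finger_gap: 0.998
```

Emit:
{"method": "drive_tool", "body": {
  "steps": [
    [0,0,0.073,-0.895,-0.381,0.077,0],
    [0,0,0.073,-0.895,-0.381,0.077,0],
    [0,0,0.073,-0.895,-0.381,0.077,0]
  ]
}}

```text
time_s: 1.05
tcp_pos: [0.3257, 0.3643, 0.2081]
tcp_rot: [0.001, 0.487, 0.873, -0.001]
ft_force: [-0.2, 0.4, 0.1]
finger_gap: 1.002
```

Emit:
{"method": "drive_tool", "body": {
  "steps": [
    [0,0,0.073,-0.958,-0.168,0.077,0],
    [0,0,0.073,-0.958,-0.168,0.077,0],
    [0,0,0.073,-0.958,-0.168,0.077,0],
    [0,0,0.073,-0.958,-0.168,0.077,0]
  ]
}}

```text
time_s: 1.45
tcp_pos: [0.3606, 0.2802, 0.2007]
tcp_rot: [-0.0, 0.581, 0.814, 0.0]
ft_force: [-1.4, 0.2, -0.4]
finger_gap: 0.998
```

```bash
cat >> h.py <<'E'
def look(tag,zp=.045):
    c,W=cam("wrist");im=read_camera("wrist");cv2.imwrite(f"pics/{tag}.png",im[:,:,::-1])
    p,w=masks(im)
    for nm,m,z in(("pine",p,zp),("white",w,.018)):
        for k in blobs(cv2.morphologyEx(m,cv2.MORPH_CLOSE,np.ones((5,5))),400):
            r=rect(cast(c,W,k,z));print(nm,k.reshape(-1,2).min(0),k.reshape(-1,2).max(0),np.round(r,3))
E
python3 - <<'E'
from h import *
look("w1");plan(.36,.28,.2,109)
E
```

```text
pine [322 283] [400 359] [4.44000e-01 1.57000e-01 7.03080e+01 7.51500e+01 1.58194e+02]
pine [281 125] [340 229] [  0.352   0.282  50.169  90.903 108.933]
white [482 146] [612 267] [  0.576   0.322  88.845  89.379 164.827]
t=1.5 at [0.36  0.281 0.201] yaw 109.1 tiltz -1.0000 gap 1.00; turn -0.1; 1 calls
  rz 0.001  x -0.012 y -0.006 z 0.006
```

View pics/w1.png

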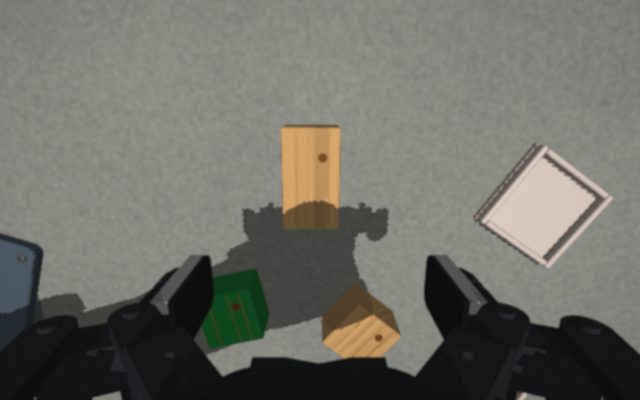

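The wrist view shows the broad block at (281–340,125–229), measured at 50x91 mm. The square tray is at (545,205), and the square block is partly hidden at (360,325). I'll go down and grip.

```bash
python3 - <<'E'
from h import *
plan(.352,.282,.016,108.9,2)
plan(.576,.322,.12,75,p=np.array([.352,.282,.12]),a=108.9)
plan(.614,-.108,.12,87,p=np.array([.352,.282,.12]),a=108.9)
E
```

```text
t=1.5 at [0.36  0.281 0.201] yaw 109.1 tiltz -1.0000 gap 1.00; turn -0.2; 2 calls
  rz 0.001  x 0.017 y -0.037 z 0.923
  rz 0.001  x 0.017 y -0.037 z 0.923
t=1.5 at [0.36  0.281 0.201] yaw 108.9 tiltz -1.0000 gap 1.00; turn -33.9; 3 calls
  rz 0.063  x -0.116 y 0.750 z -0.000
  rz 0.063  x 0.033 y 0.758 z -0.000
  rz 0.063  x 0.181 y 0.737 z -0.000
t=1.5 at [0.36  0.281 0.201] yaw 108.9 tiltz -1.0000 gap 1.00; turn -21.9; 5 calls
  rz 0.024  x -0.908 y 0.243 z -0.000
  rz 0.024  x -0.886 y 0.312 z -0.000
  rz 0.024  x -0.860 y 0.378 z -0.000
  rz 0.024  x -0.829 y 0.443 z -0.000
  rz 0.024  x -0.792 y 0.505 z -0.000
```

Emit:
{"method": "drive_tool", "body": {
  "steps": [
    [0,0,0,0.017,-0.037,0.45,0],
    [0,0,0,0.017,-0.037,0.92,0],
    [0,0,0,0.017,-0.037,0.92,0]
  ],
  "squeeze": 50
}}

```text
time_s: 1.8
tcp_pos: [0.3532, 0.2806, 0.1045]
tcp_rot: [-0.001, 0.579, 0.815, -0.004]
ft_force: [-0.8, -0.6, 1.4]
finger_gap: 1.004
```

Emit:
{"method": "drive_tool", "body": {
  "steps": [
    [0,0,0,0.017,-0.037,0.4,0],
    [0,0,0,0.017,-0.037,0.75,0],
    [0,0,0,0.017,-0.037,0.92,0],
    [0,0,0,0.017,-0.037,0.92,0]
  ]
}}

```text
time_s: 2.2
tcp_pos: [0.3516, 0.2822, 0.0161]
tcp_rot: [-0.001, 0.58, 0.815, -0.001]
ft_force: [0.3, 0.7, 0.4]
finger_gap: 1.003
```

Emit:
{"method": "drive_tool", "body": {
  "steps": [
    [0,0,0,0,0,0,1],
    [0,0,0,0,0,0,1],
    [0,0,0,0,0,0,1],
    [0,0,0,0,0,0,1],
    [0,0,0,0,0,0,1]
  ]
}}

```text
time_s: 2.7
tcp_pos: [0.3527, 0.2822, 0.0182]
tcp_rot: [0.0, 0.58, 0.814, 0.001]
ft_force: [-1.9, 0.0, 10.5]
finger_gap: 0.579
```

Emit:
{"method": "drive_tool", "body": {
  "steps": [
    [0,0,0,0,0,0,1],
    [0,0,0,0,0,0,1],
    [0,0,0,0,0,0,1],
    [0,0,0,0,0,0,1],
    [0,0,0,0,0,0,1]
  ]
}}

```text
time_s: 3.2
tcp_pos: [0.3527, 0.2822, 0.0181]
tcp_rot: [0.0, 0.58, 0.814, 0.001]
ft_force: [-0.3, -0.5, 10.9]
finger_gap: 0.576
```

Emit:
{"method": "drive_tool", "body": {
  "steps": [
    [0,0,0,0,0,-0.3,1],
    [0,0,0,0,0,-0.7,1],
    [0,0,0,0,0,-1,1]
  ]
}}

```text
time_s: 3.5
tcp_pos: [0.3523, 0.2813, 0.1192]
tcp_rot: [0.0, 0.58, 0.814, 0.001]
ft_force: [0.6, -0.2, -0.4]
finger_gap: 0.578
```

Emit:
{"method": "drive_tool", "body": {
  "steps": [
    [0,0,0.012,-0.454,0.121,-0.09,1],
    [0,0,0.024,-0.908,0.243,-0.18,1],
    [0,0,0.024,-0.908,0.243,-0.18,1]
  ]
}}

```text
time_s: 3.8
tcp_pos: [0.4084, 0.1986, 0.1371]
tcp_rot: [0.002, 0.614, 0.789, 0.002]
ft_force: [-0.9, 1.2, -1.7]
finger_gap: 0.572
```

Emit:
{"method": "drive_tool", "body": {
  "steps": [
    [0,0,0.012,-0.443,0.156,-0.09,1],
    [0,0,0.024,-0.886,0.312,-0.18,1],
    [0,0,0.024,-0.886,0.312,-0.18,1]
  ]
}}

```text
time_s: 4.1
tcp_pos: [0.4612, 0.1201, 0.1548]
tcp_rot: [0.002, 0.644, 0.765, 0.001]
ft_force: [-0.3, -0.3, -2.0]
finger_gap: 0.577
```

Emit:
{"method": "drive_tool", "body": {
  "steps": [
    [0,0,0.012,-0.43,0.19,-0.09,1],
    [0,0,0.024,-0.86,0.378,-0.18,1],
    [0,0,0.024,-0.86,0.378,-0.18,1]
  ]
}}

```text
time_s: 4.4
tcp_pos: [0.5136, 0.0419, 0.1728]
tcp_rot: [0.003, 0.672, 0.741, 0.001]
ft_force: [-1.0, -0.1, -1.5]
finger_gap: 0.575
```

Emit:
{"method": "drive_tool", "body": {
  "steps": [
    [0,0,0.012,-0.414,0.221,-0.09,1],
    [0,0,0.024,-0.829,0.443,-0.18,1],
    [0,0,0.024,-0.829,0.443,-0.18,1]
  ]
}}

```text
time_s: 4.7
tcp_pos: [0.5659, -0.0362, 0.1908]
tcp_rot: [0.003, 0.699, 0.715, 0.001]
ft_force: [-0.8, -0.5, -1.3]
finger_gap: 0.576
```

Emit:
{"method": "drive_tool", "body": {
  "steps": [
    [0,0,0.012,-0.4,0.25,-0.09,1],
    [0,0,0.024,-0.792,0.505,-0.18,1],
    [0,0,0.024,-0.792,0.505,-0.18,1],
    [0,0,0.024,-0.792,0.505,-0.18,1],
    [0,0,0.024,-0.792,0.505,-0.18,1]
  ]
}}

```text
time_s: 5.2
tcp_pos: [0.6154, -0.1061, 0.2065]
tcp_rot: [-0.001, 0.722, 0.692, 0.0]
ft_force: [-0.6, -0.3, -0.9]
finger_gap: 0.574
```

```bash
python3 - <<'E'
from h import *
look("w2");plan(.614,-.108,.2,87)
E
```

```text
pine [ 59 283] [122 346] [ 0.378 -0.224 33.674 94.673 34.135]
pine [ 86 186] [155 242] [ 0.436 -0.127 43.084 66.881 22.996]
pine [245 157] [392 362] [ 6.10000e-01 -1.88000e-01  1.30799e+02  2.09262e+02  8.68410e+01]
pine [123   0] [176 122] [ 4.8200e-01 -4.0000e-03  4.0954e+01  9.1141e+01  7.8541e+01]
white [273 114] [364 156] [ 6.16000e-01 -6.80000e-02  3.81260e+01  8.38860e+01  1.76184e+02]
white [466  47] [505 234] [ 7.70000e-01 -8.50000e-02  3.41720e+01  1.71808e+02  9.42100e+01]
white [274   0] [357  42] [6.18000e-01 3.00000e-02 3.27340e+01 6.97240e+01 1.74257e+02]
t=5.2 at [ 0.615 -0.106  0.207] yaw 87.5 tiltz -1.0000 gap 0.58; turn -0.5; 1 calls
  rz 0.003  x -0.022 y -0.012 z 0.065
```

View pics/w2.png

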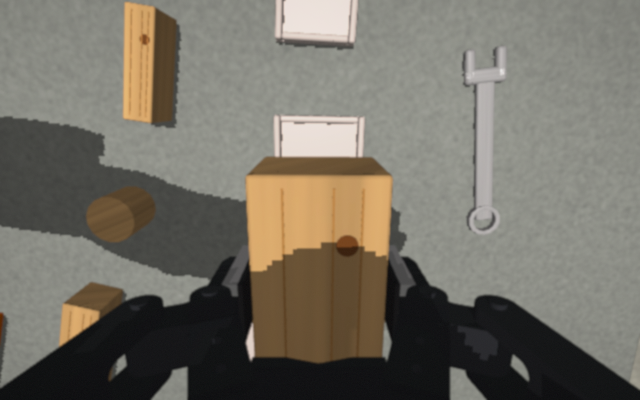

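The held block is at (245–392,157–362) and hides the near part of the broad tray. The tray's far edge at (273–364,114) agrees with the side-view estimate to about 3 mm, so I'll place it.

```bash
python3 - <<'E'
from h import *
plan(.6135,-.110,.025,86.5,2)
plan(.482,-.02,.2,78,p=np.array([.6135,-.11,.125]),a=86.5)
E
```

```text
t=5.2 at [ 0.615 -0.106  0.207] yaw 87.5 tiltz -1.0000 gap 0.58; turn -1.0; 2 calls
  rz 0.003  x -0.021 y -0.008 z 0.908
  rz 0.003  x -0.021 y -0.008 z 0.908
t=5.2 at [ 0.615 -0.106  0.207] yaw 86.5 tiltz -1.0000 gap 0.58; turn -8.5; 2 calls
  rz 0.024  x 0.409 y -0.684 z -0.375
  rz 0.024  x 0.357 y -0.712 z -0.375
```

Emit:
{"method": "drive_tool", "body": {
  "steps": [
    [0,0,0.003,-0.02,-0.008,0.45,1],
    [0,0,0.003,-0.02,-0.008,0.91,1],
    [0,0,0.003,-0.02,-0.008,0.91,1]
  ]
}}

```text
time_s: 5.55
tcp_pos: [0.6111, -0.1067, 0.1105]
tcp_rot: [-0.004, 0.725, 0.689, -0.003]
ft_force: [0.7, 0.3, -1.6]
finger_gap: 0.575
```

Emit:
{"method": "drive_tool", "body": {
  "steps": [
    [0,0,0.003,-0.02,-0.008,0.4,1],
    [0,0,0.003,-0.02,-0.008,0.7,1],
    [0,0,0.003,-0.02,-0.008,0.9,1],
    [0,0,0.003,-0.02,-0.008,0.91,1],
    [0,0,0.003,-0.02,-0.008,0.91,1]
  ]
}}

```text
time_s: 6.05
tcp_pos: [0.6149, -0.111, 0.0261]
tcp_rot: [0.0, 0.729, 0.685, 0.0]
ft_force: [-0.0, -0.2, -0.8]
finger_gap: 0.577
```

Emit:
{"method": "drive_tool", "body": {
  "steps": [
    [0,0,0,0,0,0,0],
    [0,0,0,0,0,0,0],
    [0,0,0,0,0,0,0],
    [0,0,0,0,0,0,0],
    [0,0,0,0,0,0,0]
  ]
}}

```text
time_s: 6.55
tcp_pos: [0.6142, -0.1114, 0.0247]
tcp_rot: [0.0, 0.729, 0.684, 0.0]
ft_force: [-0.2, 0.6, -0.3]
finger_gap: 0.997
```

Emit:
{"method": "drive_tool", "body": {
  "steps": [
    [0,0,0,0,0,-0.3,0],
    [0,0,0,0,0,-0.7,0],
    [0,0,0,0,0,-1,0]
  ]
}}

```text
time_s: 6.85
tcp_pos: [0.6143, -0.1118, 0.1264]
tcp_rot: [0.0, 0.729, 0.684, 0.0]
ft_force: [0.5, -0.3, 0.1]
finger_gap: 0.998
```

Emit:
{"method": "drive_tool", "body": {
  "steps": [
    [0,0,0.024,0.2,-0.34,-0.18,0],
    [0,0,0.024,0.409,-0.684,-0.375,0],
    [0,0,0.024,0.409,-0.684,-0.375,0]
  ]
}}

```text
time_s: 7.15
tcp_pos: [0.5456, -0.0635, 0.164]
tcp_rot: [-0.001, 0.754, 0.657, 0.001]
ft_force: [0.1, -0.8, -0.0]
finger_gap: 1.0
```

Emit:
{"method": "drive_tool", "body": {
  "steps": [
    [0,0,0.024,0.18,-0.356,-0.18,0],
    [0,0,0.024,0.357,-0.712,-0.375,0],
    [0,0,0.024,0.357,-0.712,-0.375,0],
    [0,0,0.024,0.357,-0.712,-0.375,0]
  ]
}}

```text
time_s: 7.55
tcp_pos: [0.4831, -0.0206, 0.2001]
tcp_rot: [0.0, 0.778, 0.628, 0.001]
ft_force: [0.9, 0.9, 0.7]
finger_gap: 0.997
```

```bash
python3 - <<'E'
from h import *
look("w3");plan(.482,-.02,.2,78)
E
```

```text
pine [261 268] [307 328] [ 0.429 -0.122 42.233 63.249 62.998]
pine [439 191] [512 297] [  0.61   -0.108  63.093 104.564  86.006]
pine [287 111] [318 216] [ 4.7300e-01 -2.0000e-03  2.4900e+01  8.9927e+01  7.8507e+01]
pine [190   0] [272  35] [4.45000e-01 1.21000e-01 2.42680e+01 6.26310e+01 1.67819e+02]
white [422 170] [511 254] [ 6.15000e-01 -8.50000e-02  7.62220e+01  8.33830e+01  1.76319e+02]
white [606  83] [639 260] [ 7.61000e-01 -8.20000e-02  2.86540e+01  1.70495e+02  9.12180e+01]
white [414   0] [498 113] [6.2000e-01 6.0000e-02 6.9546e+01 9.1447e+01 8.4230e+01]
t=7.6 at [ 0.483 -0.021  0.2  ] yaw 77.8 tiltz -1.0000 gap 1.00; turn 0.2; 1 calls
  rz -0.001  x 0.008 y -0.017 z -0.003
```

View pics/w3.png

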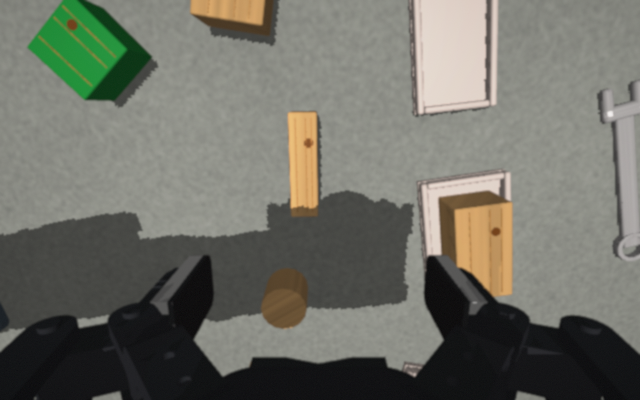

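The slim block is at (287–318,111–216), and the broad block sits inside its tray. Next is the slim block.

```bash
python3 - <<'E'
from h import *
plan(.473,-.002,.016,78.5,2)
plan(.528,-.315,.2,66,p=np.array([.473,-.002,.118]),a=78.5)
E
```

```text
t=7.6 at [ 0.483 -0.021  0.2  ] yaw 77.8 tiltz -1.0000 gap 1.00; turn 0.7; 2 calls
  rz -0.002  x 0.082 y -0.072 z 0.919
  rz -0.002  x 0.083 y -0.071 z 0.919
t=7.6 at [ 0.483 -0.021  0.2  ] yaw 78.5 tiltz -1.0000 gap 1.00; turn -12.5; 4 calls
  rz 0.017  x -0.739 y 0.291 z -0.205
  rz 0.017  x -0.722 y 0.331 z -0.205
  rz 0.017  x -0.703 y 0.370 z -0.205
  rz 0.017  x -0.682 y 0.407 z -0.205
```

Emit:
{"method": "drive_tool", "body": {
  "steps": [
    [0,0,-0.002,0.08,-0.07,0.45,0],
    [0,0,-0.002,0.083,-0.072,0.92,0],
    [0,0,-0.002,0.083,-0.072,0.92,0]
  ]
}}

```text
time_s: 7.9
tcp_pos: [0.475, -0.012, 0.103]
tcp_rot: [-0.002, 0.777, 0.63, -0.004]
ft_force: [0.2, -0.1, 0.4]
finger_gap: 0.999
```

Emit:
{"method": "drive_tool", "body": {
  "steps": [
    [0,0,-0.002,0.083,-0.071,0.4,0],
    [0,0,-0.002,0.083,-0.071,0.75,0],
    [0,0,-0.002,0.083,-0.071,0.92,0],
    [0,0,-0.002,0.083,-0.071,0.92,0]
  ]
}}

```text
time_s: 8.3
tcp_pos: [0.4726, -0.0027, 0.0147]
tcp_rot: [-0.001, 0.775, 0.632, -0.001]
ft_force: [-1.0, -0.7, 0.4]
finger_gap: 0.996
```

Emit:
{"method": "drive_tool", "body": {
  "steps": [
    [0,0,0,0,0,0,1],
    [0,0,0,0,0,0,1],
    [0,0,0,0,0,0,1],
    [0,0,0,0,0,0,1],
    [0,0,0,0,0,0,1]
  ]
}}

```text
time_s: 8.8
tcp_pos: [0.4729, -0.0017, 0.0164]
tcp_rot: [0.0, 0.775, 0.632, 0.001]
ft_force: [-1.8, 0.6, 9.8]
finger_gap: 0.271
```

Emit:
{"method": "drive_tool", "body": {
  "steps": [
    [0,0,0,0,0,0,1],
    [0,0,0,0,0,0,1],
    [0,0,0,0,0,0,1],
    [0,0,0,0,0,0,1],
    [0,0,0,0,0,0,1]
  ]
}}

```text
time_s: 9.3
tcp_pos: [0.4729, -0.0017, 0.0164]
tcp_rot: [0.0, 0.775, 0.632, 0.001]
ft_force: [0.5, 0.6, 9.5]
finger_gap: 0.272
```

Emit:
{"method": "drive_tool", "body": {
  "steps": [
    [0,0,0,0,0,-0.3,1],
    [0,0,0,0,0,-0.7,1],
    [0,0,0,0,0,-1,1]
  ]
}}

```text
time_s: 9.6
tcp_pos: [0.4723, -0.0021, 0.1175]
tcp_rot: [0.0, 0.775, 0.632, 0.0]
ft_force: [0.4, 0.6, -1.6]
finger_gap: 0.269
```

Emit:
{"method": "drive_tool", "body": {
  "steps": [
    [0,0,0.017,-0.37,0.145,-0.1,1],
    [0,0,0.017,-0.739,0.291,-0.205,1],
    [0,0,0.017,-0.739,0.291,-0.205,1]
  ]
}}

```text
time_s: 9.9
tcp_pos: [0.4874, -0.0856, 0.1382]
tcp_rot: [0.003, 0.793, 0.609, 0.001]
ft_force: [-0.1, 0.4, -0.7]
finger_gap: 0.272
```

Emit:
{"method": "drive_tool", "body": {
  "steps": [
    [0,0,0.017,-0.36,0.165,-0.1,1],
    [0,0,0.017,-0.722,0.331,-0.205,1],
    [0,0,0.017,-0.722,0.331,-0.205,1]
  ]
}}

```text
time_s: 10.2
tcp_pos: [0.5006, -0.1642, 0.1583]
tcp_rot: [0.003, 0.809, 0.588, 0.0]
ft_force: [-0.6, -0.1, -0.7]
finger_gap: 0.268
```

Emit:
{"method": "drive_tool", "body": {
  "steps": [
    [0,0,0.017,-0.35,0.185,-0.1,1],
    [0,0,0.017,-0.703,0.37,-0.205,1],
    [0,0,0.017,-0.703,0.37,-0.205,1]
  ]
}}

```text
time_s: 10.5
tcp_pos: [0.514, -0.2423, 0.1786]
tcp_rot: [0.003, 0.824, 0.566, -0.0]
ft_force: [0.1, -0.7, -1.1]
finger_gap: 0.274
```

Emit:
{"method": "drive_tool", "body": {
  "steps": [
    [0,0,0.017,-0.34,0.2,-0.1,1],
    [0,0,0.017,-0.682,0.407,-0.205,1],
    [0,0,0.017,-0.682,0.407,-0.205,1],
    [0,0,0.017,-0.682,0.407,-0.205,1],
    [0,0,0.017,-0.682,0.407,-0.205,1]
  ]
}}

```text
time_s: 11.0
tcp_pos: [0.5277, -0.3129, 0.1969]
tcp_rot: [-0.001, 0.837, 0.547, 0.0]
ft_force: [-0.0, -0.5, -0.0]
finger_gap: 0.275
```

```bash
python3 - <<'E'
from h import *
look("w4");plan(.528,-.315,.0235,66,2)
E
```

```text
pine [282 156] [354 363] [  0.495  -0.383  62.089 204.225  66.314]
pine [ 91 148] [182 295] [  0.369  -0.283  56.054 132.26   72.583]
pine [72  0] [154  62] [ 4.3200e-01 -1.3900e-01  4.2158e+01  6.2317e+01  1.4417e+02]
white [174 238] [251 298] [  0.39   -0.357  53.646  70.882 137.523]
white [412 137] [623 315] [  0.669  -0.446 147.241 211.261   9.386]
white [424 109] [455 148] [ 0.643 -0.315 27.624 33.809 72.067]
white [183  32] [431 186] [  0.541  -0.256 112.811 223.68  138.353]
t=11.1 at [ 0.528 -0.313  0.197] yaw 66.3 tiltz -1.0000 gap 0.27; turn -0.3; 2 calls
  rz 0.001  x -0.010 y 0.005 z 0.867
  rz 0.001  x -0.010 y 0.005 z 0.867
```

View pics/w4.png

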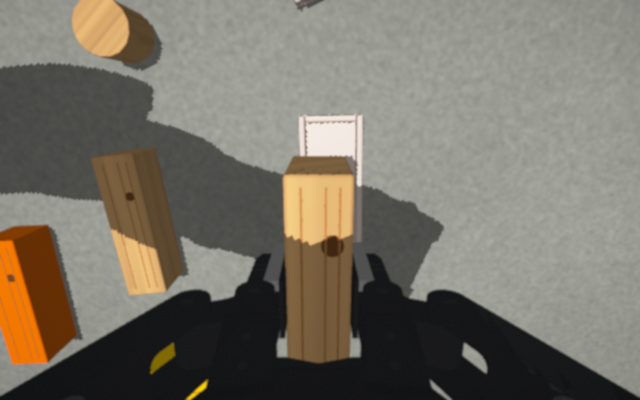

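The slim block is held, and the tray's far edge runs from about (299,115) to (363,115). I'll cast those corners to get the tray centre.

```bash
python3 - <<'E'
from h import *
c,W=cam("wrist")
im=cv2.imread("pics/w4.png");h=cv2.cvtColor(im,cv2.COLOR_BGR2HSV)
m=((h[...,2]>175)&(h[...,1]<45)).astype(np.uint8)*255;m[:90]=0;m[157:]=0;m[:,:280]=0;m[:,380:]=0
k=max(blobs(m,100),key=cv2.contourArea);P=cast(c,W,k,.018);r=rect(P);print(np.round(r,3))
_,M,_=tool();a=np.radians((r[4]+90)%180 if r[3]<70 else r[4]);u=np.array([np.cos(a),np.sin(a)]);v=np.array([-u[1],u[0]])
s=P[:,:2]@u;t=P[:,:2]@v
C=u*(s.max()-.062)+v*(t.max()+t.min())/2;print("axis",np.degrees(a),"centre",C,"width",np.ptp(t))
E
```

```text
[  0.552  -0.281  38.093  57.695 157.395]
axis 67.39459228515625 centre [ 0.53570912 -0.32031234] width 0.0576949870517417
```

```bash
python3 - <<'E'
from h import *
plan(.5355,-.320,.0235,67,2)
plan(.366,-.285,.2,73,p=np.array([.5355,-.32,.123]),a=67)
E
```

```text
t=11.1 at [ 0.528 -0.313  0.197] yaw 66.3 tiltz -1.0000 gap 0.27; turn 0.7; 2 calls
  rz -0.002  x -0.018 y 0.050 z 0.867
  rz -0.002  x -0.018 y 0.050 z 0.867
t=11.1 at [ 0.528 -0.313  0.197] yaw 67.0 tiltz -1.0000 gap 0.27; turn 6.0; 2 calls
  rz -0.017  x -0.170 y -0.849 z -0.385
  rz -0.017  x -0.125 y -0.856 z -0.385
```

Emit:
{"method": "drive_tool", "body": {
  "steps": [
    [0,0,-0.002,-0.018,0.05,0.43,1],
    [0,0,-0.002,-0.018,0.05,0.867,1],
    [0,0,-0.002,-0.018,0.05,0.867,1]
  ]
}}

```text
time_s: 11.35
tcp_pos: [0.5291, -0.3145, 0.1058]
tcp_rot: [-0.005, 0.835, 0.55, -0.002]
ft_force: [0.1, 0.4, 0.1]
finger_gap: 0.277
```

Emit:
{"method": "drive_tool", "body": {
  "steps": [
    [0,0,-0.002,-0.018,0.05,0.4,1],
    [0,0,-0.002,-0.018,0.05,0.7,1],
    [0,0,-0.002,-0.018,0.05,0.86,1],
    [0,0,-0.002,-0.018,0.05,0.867,1],
    [0,0,-0.002,-0.018,0.05,0.867,1]
  ]
}}

```text
time_s: 11.85
tcp_pos: [0.5363, -0.322, 0.0257]
tcp_rot: [0.0, 0.834, 0.552, 0.0]
ft_force: [-0.1, 0.2, -0.6]
finger_gap: 0.271
```

Emit:
{"method": "drive_tool", "body": {
  "steps": [
    [0,0,0,0,0,0,0],
    [0,0,0,0,0,0,0],
    [0,0,0,0,0,0,0],
    [0,0,0,0,0,0,0],
    [0,0,0,0,0,0,0]
  ]
}}

```text
time_s: 12.35
tcp_pos: [0.5355, -0.322, 0.0243]
tcp_rot: [0.0, 0.834, 0.551, 0.0]
ft_force: [-0.4, -0.5, -0.6]
finger_gap: 1.0
```

Emit:
{"method": "drive_tool", "body": {
  "steps": [
    [0,0,0,0,0,0,0],
    [0,0,0,0,0,-0.3,0],
    [0,0,0,0,0,-0.7,0],
    [0,0,0,0,0,-1,0]
  ]
}}

```text
time_s: 12.75
tcp_pos: [0.5355, -0.3224, 0.1259]
tcp_rot: [0.0, 0.834, 0.551, -0.0]
ft_force: [-0.5, -0.6, 0.7]
finger_gap: 1.004
```

Emit:
{"method": "drive_tool", "body": {
  "steps": [
    [0,0,-0.017,-0.085,-0.42,-0.19,0],
    [0,0,-0.017,-0.17,-0.849,-0.385,0],
    [0,0,-0.017,-0.17,-0.849,-0.385,0]
  ]
}}

```text
time_s: 13.05
tcp_pos: [0.4456, -0.3048, 0.165]
tcp_rot: [-0.0, 0.82, 0.572, 0.0]
ft_force: [0.4, -0.9, -0.1]
finger_gap: 1.003
```

Emit:
{"method": "drive_tool", "body": {
  "steps": [
    [0,0,-0.017,-0.06,-0.42,-0.19,0],
    [0,0,-0.017,-0.125,-0.856,-0.385,0],
    [0,0,-0.017,-0.125,-0.856,-0.385,0],
    [0,0,-0.017,-0.125,-0.856,-0.385,0]
  ]
}}

```text
time_s: 13.45
tcp_pos: [0.3659, -0.2869, 0.2019]
tcp_rot: [0.001, 0.804, 0.595, 0.001]
ft_force: [1.4, 0.1, -0.0]
finger_gap: 1.0
```

```bash
python3 - <<'E'
from h import *
look("w5");plan(.366,-.285,.2,73)
E
```

```text
pine [478 111] [552 218] [ 0.528 -0.32  44.904 92.33  66.931]
pine [288 102] [331 249] [  0.359  -0.281  36.486 129.358  72.07 ]
white [261 265] [366 308] [  0.324  -0.405  41.12  107.391 136.093]
white [335  99] [400 145] [ 0.419 -0.246 27.662 66.99  15.073]
white [425  78] [553 225] [  0.514  -0.31  109.482 136.185  65.745]
white [400  70] [460 113] [  0.482  -0.244  36.414  52.777 168.12 ]
t=13.5 at [ 0.367 -0.287  0.201] yaw 73.1 tiltz -1.0000 gap 1.00; turn -0.1; 1 calls
  rz 0.000  x 0.016 y -0.012 z 0.014
```

View pics/w5.png

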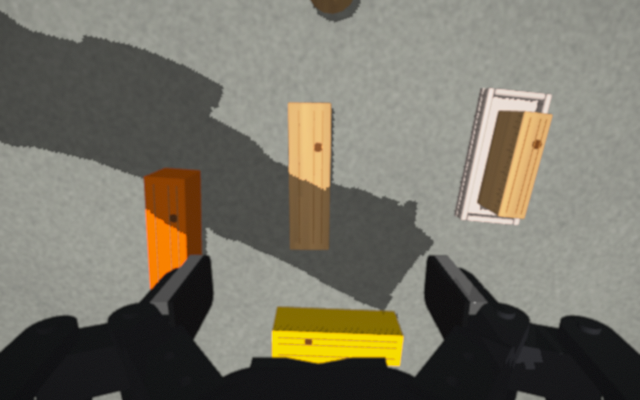

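The long block is at (288–331,102–249), and the slim block lies in its tray at (478–552,111–218). Next is the long block.

```bash
python3 - <<'E'
from h import *
plan(.359,-.281,.016,72.1,2)
plan(.6245,.0965,.2,84.2,p=np.array([.359,-.281,.118]),a=72.1)
E
```

```text
t=13.5 at [ 0.367 -0.287  0.201] yaw 73.1 tiltz -1.0000 gap 1.00; turn -1.0; 2 calls
  rz 0.003  x 0.017 y -0.046 z 0.927
  rz 0.003  x 0.017 y -0.046 z 0.927
t=13.5 at [ 0.367 -0.287  0.201] yaw 72.1 tiltz -1.0000 gap 1.00; turn 12.1; 5 calls
  rz -0.013  x 0.882 y 0.273 z -0.164
  rz -0.013  x 0.869 y 0.310 z -0.164
  rz -0.013  x 0.855 y 0.347 z -0.164
  rz -0.013  x 0.840 y 0.382 z -0.164
  rz -0.013  x 0.823 y 0.418 z -0.164
```

Emit:
{"method": "drive_tool", "body": {
  "steps": [
    [0,0,0.003,0.017,-0.046,0.45,0],
    [0,0,0.003,0.017,-0.046,0.927,0],
    [0,0,0.003,0.017,-0.046,0.927,0]
  ]
}}

```text
time_s: 13.8
tcp_pos: [0.3605, -0.2819, 0.1038]
tcp_rot: [-0.004, 0.806, 0.592, -0.002]
ft_force: [0.9, 0.4, 0.3]
finger_gap: 1.0
```

Emit:
{"method": "drive_tool", "body": {
  "steps": [
    [0,0,0.003,0.017,-0.046,0.4,0],
    [0,0,0.003,0.017,-0.046,0.75,0],
    [0,0,0.003,0.017,-0.046,0.92,0],
    [0,0,0.003,0.017,-0.046,0.92,0]
  ]
}}

```text
time_s: 14.2
tcp_pos: [0.3587, -0.2808, 0.0156]
tcp_rot: [-0.001, 0.809, 0.588, -0.0]
ft_force: [0.3, -0.4, 0.2]
finger_gap: 1.001
```

Emit:
{"method": "drive_tool", "body": {
  "steps": [
    [0,0,0,0,0,0,1],
    [0,0,0,0,0,0,1],
    [0,0,0,0,0,0,1],
    [0,0,0,0,0,0,1],
    [0,0,0,0,0,0,1]
  ]
}}

```text
time_s: 14.7
tcp_pos: [0.359, -0.2812, 0.0176]
tcp_rot: [0.001, 0.809, 0.588, 0.001]
ft_force: [-0.4, 0.3, 11.0]
finger_gap: 0.416
```

Emit:
{"method": "drive_tool", "body": {
  "steps": [
    [0,0,0,0,0,0,1],
    [0,0,0,0,0,0,1],
    [0,0,0,0,0,0,1],
    [0,0,0,0,0,0,1]
  ]
}}

```text
time_s: 15.1
tcp_pos: [0.359, -0.2812, 0.0176]
tcp_rot: [0.001, 0.809, 0.588, 0.001]
ft_force: [-0.1, 1.4, 11.1]
finger_gap: 0.409
```

Emit:
{"method": "drive_tool", "body": {
  "steps": [
    [0,0,0,0,0,-0.3,1],
    [0,0,0,0,0,-0.7,1],
    [0,0,0,0,0,-1,1]
  ]
}}

```text
time_s: 15.4
tcp_pos: [0.3581, -0.281, 0.1186]
tcp_rot: [0.0, 0.809, 0.587, 0.0]
ft_force: [1.5, 0.8, -0.6]
finger_gap: 0.413
```

Emit:
{"method": "drive_tool", "body": {
  "steps": [
    [0,0,-0.013,0.44,0.136,-0.08,1],
    [0,0,-0.013,0.882,0.273,-0.164,1],
    [0,0,-0.013,0.882,0.273,-0.164,1]
  ]
}}

```text
time_s: 15.7
tcp_pos: [0.4159, -0.1997, 0.134]
tcp_rot: [0.0, 0.794, 0.608, 0.002]
ft_force: [-0.3, -0.2, -0.4]
finger_gap: 0.413
```

Emit:
{"method": "drive_tool", "body": {
  "steps": [
    [0,0,-0.013,0.435,0.155,-0.08,1],
    [0,0,-0.013,0.869,0.31,-0.164,1],
    [0,0,-0.013,0.869,0.31,-0.164,1]
  ]
}}

```text
time_s: 16.0
tcp_pos: [0.4688, -0.1244, 0.15]
tcp_rot: [0.0, 0.782, 0.624, 0.002]
ft_force: [0.5, 0.2, -1.3]
finger_gap: 0.412
```

Emit:
{"method": "drive_tool", "body": {
  "steps": [
    [0,0,-0.013,0.427,0.173,-0.08,1],
    [0,0,-0.013,0.855,0.347,-0.164,1],
    [0,0,-0.013,0.855,0.347,-0.164,1]
  ]
}}

```text
time_s: 16.3
tcp_pos: [0.5221, -0.0489, 0.1663]
tcp_rot: [0.0, 0.769, 0.639, 0.002]
ft_force: [-0.9, -0.4, -1.6]
finger_gap: 0.414
```

Emit:
{"method": "drive_tool", "body": {
  "steps": [
    [0,0,-0.013,0.42,0.19,-0.08,1],
    [0,0,-0.013,0.84,0.382,-0.164,1],
    [0,0,-0.013,0.84,0.382,-0.164,1]
  ]
}}

```text
time_s: 16.6
tcp_pos: [0.5751, 0.0268, 0.1826]
tcp_rot: [-0.0, 0.756, 0.655, 0.002]
ft_force: [-0.2, -1.0, -1.5]
finger_gap: 0.412
```

Emit:
{"method": "drive_tool", "body": {
  "steps": [
    [0,0,-0.013,0.41,0.21,-0.08,1],
    [0,0,-0.013,0.823,0.418,-0.164,1],
    [0,0,-0.013,0.823,0.418,-0.164,1],
    [0,0,-0.013,0.823,0.418,-0.164,1],
    [0,0,-0.013,0.823,0.418,-0.164,1]
  ]
}}

```text
time_s: 17.1
tcp_pos: [0.6248, 0.0937, 0.1983]
tcp_rot: [0.0, 0.745, 0.667, -0.001]
ft_force: [-0.6, -0.4, -0.8]
finger_gap: 0.412
```

```bash
python3 - <<'E'
from h import *
look("w6");plan(.6245,.0965,.0245,84.2,2)
E
```

```text
pine [262 109] [372 362] [6.17000e-01 3.50000e-02 9.24120e+01 2.42346e+02 8.35350e+01]
pine [ 69 104] [163 184] [4.60000e-01 1.46000e-01 6.12630e+01 7.30220e+01 1.59263e+02]
white [456 247] [490 292] [ 7.6700e-01 -1.7000e-02  3.3537e+01  4.9098e+01  8.9468e+01]
white [278  84] [357 109] [6.31000e-01 1.66000e-01 2.09710e+01 6.94230e+01 1.73599e+02]
t=17.1 at [0.625 0.094 0.198] yaw 83.6 tiltz -1.0000 gap 0.41; turn 0.6; 2 calls
  rz -0.002  x 0.014 y -0.003 z 0.869
  rz -0.002  x 0.015 y -0.003 z 0.869
```

View pics/w6.png

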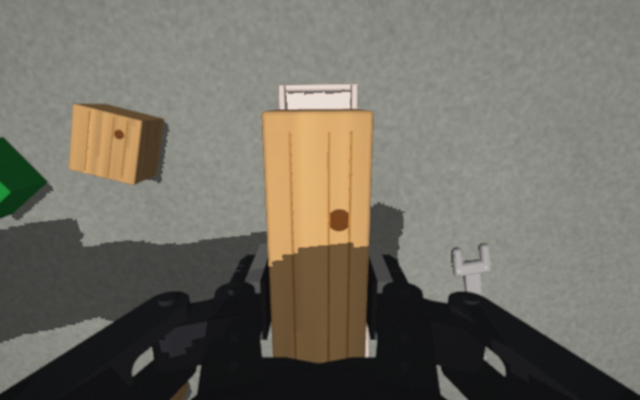

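The far edge of the long tray is at (278–357,84), which puts the centre near (.6235,.095), within 2 mm of the estimate. The square block is visible at about (115,143).

```bash
python3 - <<'E'
from h import *
plan(.624,.0955,.0245,84,2)
plan(.455,.14,.2,69,p=np.array([.624,.0955,.125]),a=84)
E
```

```text
t=17.1 at [0.625 0.094 0.198] yaw 83.6 tiltz -1.0000 gap 0.41; turn 0.4; 2 calls
  rz -0.001  x 0.009 y -0.005 z 0.869
  rz -0.001  x 0.009 y -0.005 z 0.869
t=17.1 at [0.625 0.094 0.198] yaw 84.0 tiltz -1.0000 gap 0.41; turn -15.0; 2 calls
  rz 0.042  x 0.133 y -0.864 z -0.375
  rz 0.042  x 0.019 y -0.874 z -0.375
```

Emit:
{"method": "drive_tool", "body": {
  "steps": [
    [0,0,-0.001,0.01,-0.005,0.43,1],
    [0,0,-0.001,0.01,-0.005,0.869,1],
    [0,0,-0.001,0.01,-0.005,0.869,1]
  ]
}}

```text
time_s: 17.45
tcp_pos: [0.621, 0.0952, 0.1068]
tcp_rot: [-0.003, 0.744, 0.668, -0.004]
ft_force: [-0.9, 0.0, -0.8]
finger_gap: 0.41
```

Emit:
{"method": "drive_tool", "body": {
  "steps": [
    [0,0,-0.001,0.01,-0.005,0.4,1],
    [0,0,-0.001,0.01,-0.005,0.7,1],
    [0,0,-0.001,0.01,-0.005,0.86,1],
    [0,0,-0.001,0.01,-0.005,0.869,1],
    [0,0,-0.001,0.01,-0.005,0.869,1]
  ]
}}

```text
time_s: 17.95
tcp_pos: [0.6256, 0.0966, 0.0263]
tcp_rot: [0.0, 0.743, 0.669, 0.001]
ft_force: [0.2, 0.2, -0.1]
finger_gap: 0.414
```

Emit:
{"method": "drive_tool", "body": {
  "steps": [
    [0,0,0,0,0,0,0],
    [0,0,0,0,0,0,0],
    [0,0,0,0,0,0,0],
    [0,0,0,0,0,0,0],
    [0,0,0,0,0,0,0]
  ]
}}

```text
time_s: 18.45
tcp_pos: [0.6248, 0.0974, 0.0248]
tcp_rot: [0.0, 0.743, 0.669, 0.0]
ft_force: [0.9, 1.1, 0.1]
finger_gap: 1.003
```

Emit:
{"method": "drive_tool", "body": {
  "steps": [
    [0,0,0,0,0,0,0],
    [0,0,0,0,0,-0.3,0],
    [0,0,0,0,0,-0.7,0],
    [0,0,0,0,0,-1,0]
  ]
}}

```text
time_s: 18.85
tcp_pos: [0.625, 0.0971, 0.1264]
tcp_rot: [0.0, 0.743, 0.669, 0.0]
ft_force: [0.8, 0.4, 0.1]
finger_gap: 0.998
```

Emit:
{"method": "drive_tool", "body": {
  "steps": [
    [0,0,0.042,0.066,-0.43,-0.19,0],
    [0,0,0.042,0.133,-0.864,-0.375,0],
    [0,0,0.042,0.133,-0.864,-0.375,0]
  ]
}}

```text
time_s: 19.15
tcp_pos: [0.536, 0.1213, 0.1638]
tcp_rot: [-0.002, 0.785, 0.62, 0.0]
ft_force: [0.1, -0.4, 0.3]
finger_gap: 0.998
```

Emit:
{"method": "drive_tool", "body": {
  "steps": [
    [0,0,0.042,0.01,-0.43,-0.19,0],
    [0,0,0.042,0.019,-0.874,-0.375,0],
    [0,0,0.042,0.019,-0.874,-0.375,0],
    [0,0,0.042,0.019,-0.874,-0.375,0]
  ]
}}

```text
time_s: 19.55
tcp_pos: [0.4557, 0.1426, 0.2002]
tcp_rot: [-0.0, 0.824, 0.567, 0.001]
ft_force: [0.6, -0.0, 0.1]
finger_gap: 1.0
```

```bash
python3 - <<'E'
from h import *
look("w7");plan(.455,.14,.2,69)
E
```

```text
pine [518 299] [573 327] [ 6.1200e-01 -5.0000e-02  3.3937e+01  4.3673e+01  1.1449e+02]
pine [278 145] [345 213] [ 0.451  0.148 56.34  59.429 69.029]
pine [475  81] [557 239] [6.19000e-01 9.70000e-02 5.34980e+01 1.35253e+02 8.48990e+01]
white [505 284] [578 314] [ 6.29000e-01 -5.50000e-02  3.29340e+01  7.86660e+01  1.50673e+02]
white [452  60] [537 248] [6.22000e-01 9.60000e-02 7.25920e+01 1.63347e+02 8.45930e+01]
t=19.6 at [0.456 0.142 0.2  ] yaw 69.0 tiltz -1.0000 gap 1.00; turn 0.0; 1 calls
  rz -0.000  x -0.025 y -0.005 z -0.002
```

View pics/w7.png

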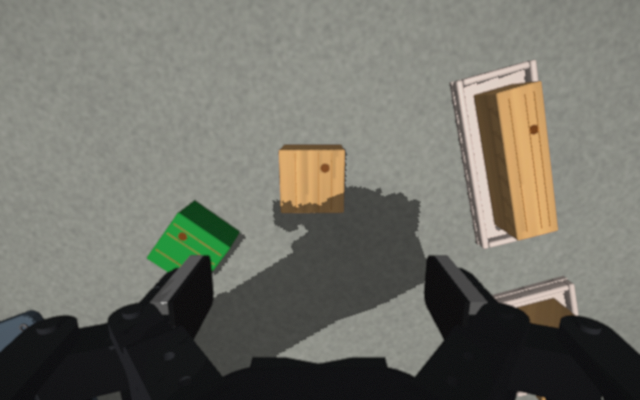

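The square block is at (278–345,145–213), and the green look-alike is clear of the finger path. The long block lies in its tray.

```bash
python3 - <<'E'
from h import *
plan(.4505,.147,.016,69,2)
plan(.576,.322,.2,75,p=np.array([.4505,.147,.118]),a=69)
E
```

```text
t=19.6 at [0.456 0.142 0.2  ] yaw 69.0 tiltz -1.0000 gap 1.00; turn 0.0; 2 calls
  rz -0.000  x 0.012 y -0.036 z 0.919
  rz -0.000  x 0.012 y -0.036 z 0.919
t=19.6 at [0.456 0.142 0.2  ] yaw 69.0 tiltz -1.0000 gap 1.00; turn 6.0; 3 calls
  rz -0.011  x 0.695 y 0.181 z -0.273
  rz -0.011  x 0.688 y 0.206 z -0.273
  rz -0.011  x 0.680 y 0.230 z -0.273
```

Emit:
{"method": "drive_tool", "body": {
  "steps": [
    [0,0,0,0.012,-0.036,0.45,0],
    [0,0,0,0.012,-0.036,0.92,0],
    [0,0,0,0.012,-0.036,0.92,0]
  ]
}}

```text
time_s: 19.9
tcp_pos: [0.4508, 0.1427, 0.1032]
tcp_rot: [-0.0, 0.825, 0.565, -0.004]
ft_force: [-0.5, -0.7, 0.5]
finger_gap: 1.0
```

Emit:
{"method": "drive_tool", "body": {
  "steps": [
    [0,0,0,0.012,-0.036,0.4,0],
    [0,0,0,0.012,-0.036,0.75,0],
    [0,0,0,0.012,-0.036,0.92,0],
    [0,0,0,0.012,-0.036,0.92,0]
  ]
}}

```text
time_s: 20.3
tcp_pos: [0.4504, 0.1459, 0.0149]
tcp_rot: [-0.0, 0.825, 0.565, -0.001]
ft_force: [-0.4, -0.3, 0.1]
finger_gap: 1.002
```

Emit:
{"method": "drive_tool", "body": {
  "steps": [
    [0,0,0,0,0,0,1],
    [0,0,0,0,0,0,1],
    [0,0,0,0,0,0,1],
    [0,0,0,0,0,0,1],
    [0,0,0,0,0,0,1]
  ]
}}

```text
time_s: 20.8
tcp_pos: [0.4511, 0.1468, 0.0173]
tcp_rot: [0.0, 0.825, 0.566, 0.002]
ft_force: [0.8, -1.9, 7.2]
finger_gap: 0.644
```

Emit:
{"method": "drive_tool", "body": {
  "steps": [
    [0,0,0,0,0,0,1],
    [0,0,0,0,0,0,1],
    [0,0,0,0,0,0,1],
    [0,0,0,0,0,0,1]
  ]
}}

```text
time_s: 21.2
tcp_pos: [0.4511, 0.1468, 0.0173]
tcp_rot: [0.0, 0.825, 0.566, 0.002]
ft_force: [-0.8, -1.5, 5.8]
finger_gap: 0.644
```

Emit:
{"method": "drive_tool", "body": {
  "steps": [
    [0,0,0,0,0,-0.3,1],
    [0,0,0,0,0,-0.7,1],
    [0,0,0,0,0,-1,1]
  ]
}}

```text
time_s: 21.5
tcp_pos: [0.4502, 0.1465, 0.1185]
tcp_rot: [0.0, 0.825, 0.566, 0.001]
ft_force: [0.5, 0.8, -1.2]
finger_gap: 0.646
```

Emit:
{"method": "drive_tool", "body": {
  "steps": [
    [0,0,-0.011,0.347,0.09,-0.13,1],
    [0,0,-0.011,0.695,0.181,-0.273,1],
    [0,0,-0.011,0.695,0.181,-0.273,1]
  ]
}}

```text
time_s: 21.8
tcp_pos: [0.4951, 0.21, 0.146]
tcp_rot: [0.0, 0.813, 0.582, 0.004]
ft_force: [-0.3, -0.4, -1.6]
finger_gap: 0.642
```

Emit:
{"method": "drive_tool", "body": {
  "steps": [
    [0,0,-0.011,0.344,0.103,-0.13,1],
    [0,0,-0.011,0.688,0.206,-0.273,1],
    [0,0,-0.011,0.688,0.206,-0.273,1]
  ]
}}

```text
time_s: 22.1
tcp_pos: [0.5362, 0.2679, 0.1726]
tcp_rot: [0.0, 0.803, 0.596, 0.003]
ft_force: [-0.6, -0.9, -0.5]
finger_gap: 0.64
```

Emit:
{"method": "drive_tool", "body": {
  "steps": [
    [0,0,-0.011,0.34,0.115,-0.13,1],
    [0,0,-0.011,0.68,0.23,-0.273,1],
    [0,0,-0.011,0.68,0.23,-0.273,1],
    [0,0,-0.011,0.68,0.23,-0.273,1],
    [0,0,-0.011,0.68,0.23,-0.273,1]
  ]
}}

```text
time_s: 22.6
tcp_pos: [0.575, 0.3201, 0.1976]
tcp_rot: [0.0, 0.794, 0.607, -0.001]
ft_force: [-0.1, 0.9, -1.4]
finger_gap: 0.64
```

```bash
python3 - <<'E'
from h import *
look("w8");plan(.576,.322,.025,75,2)
E
```

```text
pine [238 191] [399 358] [  0.55    0.233 143.197 169.046  74.857]
white [271 125] [370 191] [  0.581   0.337  60.505  89.561 164.823]
t=22.6 at [0.575 0.32  0.198] yaw 74.8 tiltz -1.0000 gap 0.65; turn 0.2; 2 calls
  rz -0.001  x 0.011 y 0.002 z 0.863
  rz -0.001  x 0.011 y 0.002 z 0.863
```

View pics/w8.png

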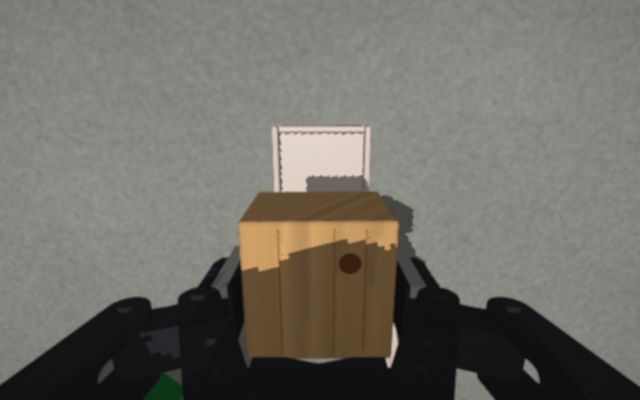

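The tray's far edge is at (271–370,125), giving a centre of (.577,.3225) and an axis of 75°. I'll place the square block and then back off for checking pictures.

Emit:
{"method": "drive_tool", "body": {
  "steps": [
    [0,0,0,0.013,0.008,0.43,1],
    [0,0,0,0.013,0.008,0.865,1],
    [0,0,0,0.013,0.008,0.865,1]
  ]
}}

```text
time_s: 22.95
tcp_pos: [0.5728, 0.3206, 0.1059]
tcp_rot: [-0.001, 0.794, 0.607, -0.005]
ft_force: [-0.3, -0.1, 0.2]
finger_gap: 0.642
```

Emit:
{"method": "drive_tool", "body": {
  "steps": [
    [0,0,0,0.013,0.008,0.4,1],
    [0,0,0,0.013,0.008,0.7,1],
    [0,0,0,0.013,0.008,0.86,1],
    [0,0,0,0.013,0.008,0.867,1],
    [0,0,0,0.013,0.008,0.867,1]
  ]
}}

```text
time_s: 23.45
tcp_pos: [0.5788, 0.3235, 0.0259]
tcp_rot: [0.0, 0.794, 0.608, 0.001]
ft_force: [1.1, 0.3, -0.3]
finger_gap: 0.646
```

Emit:
{"method": "drive_tool", "body": {
  "steps": [
    [0,0,0,0,0,0,0],
    [0,0,0,0,0,0,0],
    [0,0,0,0,0,0,0],
    [0,0,0,0,0,0,0],
    [0,0,0,0,0,0,0]
  ]
}}

```text
time_s: 23.95
tcp_pos: [0.5779, 0.3236, 0.0245]
tcp_rot: [-0.0, 0.794, 0.608, 0.0]
ft_force: [0.7, -0.4, 0.8]
finger_gap: 0.999
```

Emit:
{"method": "drive_tool", "body": {
  "steps": [
    [0,0,0,0,0,0,0],
    [0,0,0,0,0,-0.3,0],
    [0,0,0,0,0,-0.7,0],
    [0,0,0,0,0,-1,0]
  ]
}}

```text
time_s: 24.35
tcp_pos: [0.5783, 0.3234, 0.1262]
tcp_rot: [0.0, 0.794, 0.608, 0.0]
ft_force: [1.3, 0.2, -0.4]
finger_gap: 1.001
```

Emit:
{"method": "drive_tool", "body": {
  "steps": [
    [0,0,0,-0.2,-0.4,-0.5,0],
    [0,0,0,-0.3,-0.6,-1,0],
    [0,0,0,-0.3,-0.6,-1,0],
    [0,0,0,-0.3,-0.6,-1,0],
    [0,0,0,-0.3,-0.6,-1,0]
  ]
}}

```text
time_s: 24.85
tcp_pos: [0.5121, 0.3106, 0.2244]
tcp_rot: [-0.0, 0.794, 0.608, 0.0]
ft_force: [0.4, -0.3, -0.7]
finger_gap: 0.998
```

```bash
python3 - <<'E'
from h import *
look("w9")
print("side")
c,W=cam("side");im=read_camera("side");cv2.imwrite("pics/side9.png",im[:,:,::-1])
c,W=cam("scene");im=read_camera("scene")
cv2.imwrite("pics/scene9.png",cv2.resize(im[80:360,160:480],None,fx=2.1,fy=2.1,interpolation=cv2.INTER_CUBIC)[:,:,::-1])
s=state();print(s["time_s"],s["tcp_pos"],s["ft_force"])
E
```

```text
pine [352 114] [420 177] [  0.578   0.324  56.622  60.202 164.888]
white [456 258] [493 294] [  0.656   0.162  29.369  57.056 126.185]
white [334  97] [429 188] [  0.577   0.323  88.312  89.975 164.89 ]
side
25.0 [0.51205445 0.31008479 0.22293655] [ 0.34940779 -0.8473526  -0.57447175]
```

View pics/side9.png

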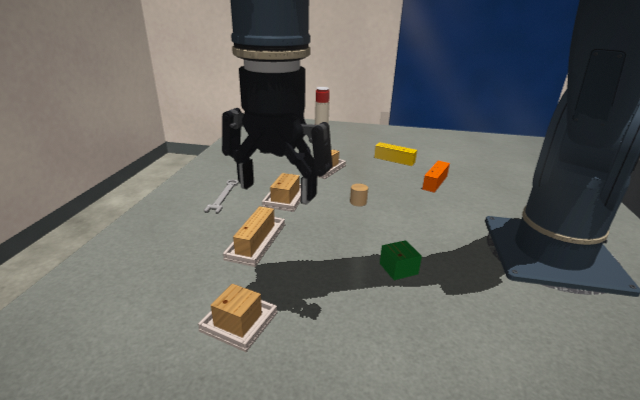

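View pics/scene9.png

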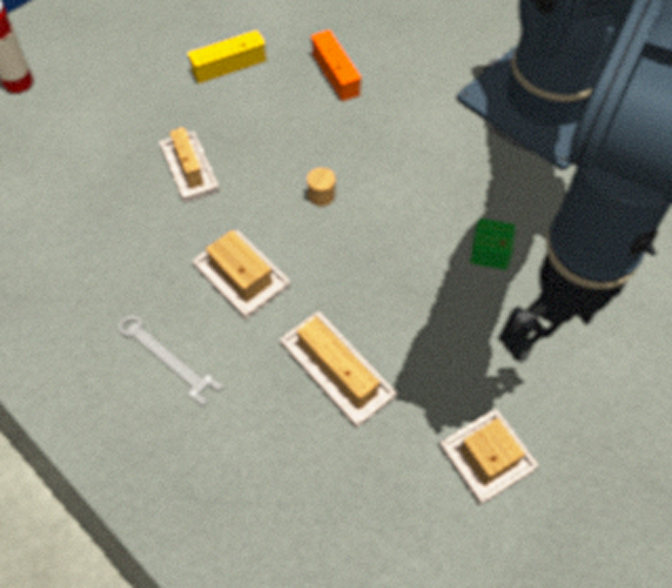

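All four blocks sit flat in their trays in both views: slim (187,160), broad (240,268), long (338,365) and square (493,450) in the crop. The offcut and spanner are where they started, and the gripper is clear. I'm handing in.

```bash
python3 -c "
from station import *
print(close_job())"
```

```text
the job is handed in; nothing more can be done
None
```

All four pine blocks are in their matching trays, and I handed the job in at about 25 s of the 109 s allowed. I moved them in the order broad, slim, long, square, each found with the wrist camera before gripping.

- **Square block:** measured after release, its centre was within about 2 mm of the tray's centre.
- **Other three blocks:** I did not measure these after release. They were let go within about 3 mm of the tray centres worked out from the tray edges.
- **Flatness:** the last side and scene pictures show all four lying flat inside their trays. I judged this by eye and did not measure tilt or height.
- **Bystanders:** the round offcut and the spanner appear where they started, the look-alikes were left alone, and the gripper ended clear of everything.
- **Forces:** the highest I read was about 11 N, while gripping.

One estimate disagreed: the side camera put the slim tray about 9 mm off because one of its walls was missed. I used the closer wrist view, whose measured width matched the tray's given size.

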